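# Peel the sticky cover off a parts tray and present it to the reader

### The arm

A 6-joint arm with a two-finger parallel gripper is mounted at the origin on a cart in front of the work surface, level with it; the furniture and walls round the work are solid. World frame = base frame: x ahead of the robot, y to its left, z up, the work surface at z = 0. Lengths are in m, angles in rad, forces in N, time in s.
With the tool pointing down it reaches from about 0.35 to 0.975 m from the base axis. Payload 17.4 kg.
Tool frame: the origin (TCP) lies midway between the tips of the shut fingers; the grasp point (between the pads) lies 19 mm behind it; z points along the fingers, y is the direction in which the jaws open and shut (so a half turn about z gives the same grasp; the last joint's range is limited). The gripper opens to 85 mm and grips with 20 to 120 N. Pads are 22 mm wide; open, the fingers measure 114 mm over their backs; the gripper's body (76 mm by 85 mm) begins 54 mm behind the grasp point. The pads swing forward as they close: fully open they stand 13 mm farther back than shut.
Start: joints at [-1.347, 0.116, 1.442, -0, 1.584, -0.038], TCP at [0.175, -0.652, 0.231] pointing down, gripper open.
Joint ranges: [-2.83, 2.83], [-0.83, 2.19], [0.07, 2.5], [-1.14, 4.28], [0.01, 3], [-2.97, 2.97]. Speed limits (rad/s): [1.89, 1.89, 2.22, 3.14, 3.14, 3.14].

### API

Orientations are given as a 3x3 rotation matrix whose columns are the frame's x, y, z axes.
In Python, from rig import read_state, grab_frame, camera_model, hand_in, trace gives the robot as it stands.
- The arm moves only by the shell command python3 -m handwheel 'ROWS' [FORCE]. ROWS is JSON, a list of rows, each a list of 3 entries, a list of its own where there are three numbers: the opening, from 0 (shut) to 1 (fully open), then the shift along the tool's x, y, z in m, then the turn, a rotation vector about the tool's x, y, z in degrees. In form: [[gripper, [x, y, z], [ax, ay, az]], ...]. A call has 1 to 8 rows; each row is the pose to reach, as a shift and turn from the pose measured when the call began, along the tool's axes at that moment; what a row does not reach only later rows make up. A row lasts 1/12 s, in which the tool goes at most 41.7 mm and 7.16 degrees, less where a joint would pass 70% of its speed; a pose out of reach is approached as far as the arm can. A call with a gripper value outside its range is refused whole. The fingers move at their own pace and stop on an object; FORCE is the grip in N (left out, the last holds). Time passes only in rows, so rows that repeat a pose let the fingers close. It gives the time, the measured TCP pose, the force and the opening at its end, in the units of the state.
- read_state(): the state, without advancing time (a new reading comes with each control period).
- grab_frame(name): name is "scene" or "top"; returns (picture, depth): 400x640x3 uint8, red, green, blue; 400x640 float32, m along the optical axis (not along the pixel's ray), 0 where there is no reading.
- camera_model(name): a dict with "intrinsics" (3x3 intrinsics, pixels), "k1" (the pictures are not rectified: a ray, as slopes to the right and down, at radius r is drawn at 1 + k1 r^2 times it, then the intrinsics apply), "camera_from_world" (4x4, takes a point from world to camera coordinates). Camera axes: x right, y up, looking along -z (the intrinsics and any distortion apply to the point x, -y, -z); pixel columns grow to the right and rows downward; lengths in m; the calibration is good to about 2 mm. A picture is of the moment at which its call begins. camera_model takes no time and is no camera call.
- hand_in(): hands the job in, once; it reports no verdict.
Trained networks look in the newest picture that a camera, given by its name, has taken for a name from the list of things; names that differ only in an ending like _2 or _b are one class to them, and where a whole thing is asked for, a point or a joint stands for the part that bears it (a point fixed in the world has none). Each returns a list of dicts, best first, with "p" (0 to 1); they miss things now and then, are a little off and sometimes report something else, mostly with a low value. They report only what shows in the picture. A call takes as long as a camera call.
- trace(query, camera): "pixels" (400x640 bool, what is visible of it) and "bbox" ([centre column, centre row, width, height] in pixels, round what is visible of it).
The state is a dict: "clock": time; "joint_pos": joint angles; "qvel": joint speeds; "tau": joint torques, N m; "tool_pos": TCP position; "tool_rot": TCP orientation; "wrist_force": force on the tool from outside, world axes, zero at the start; "ft_torque": the same for the moment, N m; "grip_width": opening from 0.0 (shut) to 1.0 (fully open).
Only numpy, scipy, OpenCV 4.12 (cv2) and the standard library are available. Lean on these libraries where they do the work, as an engineer would, in place of code of your own. Each camera call takes 0.05 s, during which the arm holds its last target.

### The job

Start the reader by pressing its three keys one at a time, each fully down and let up again before the next: left, then right, then middle. Then grip the upright lug on the corner of the cover that clings to the stack of parts trays and peel it: raise the lug corner well up first while the opposite corner still rests on the tray, so that the trays stay standing where they are, and then take the cover off. Leave the small things on the bench alone, and finish while still holding the cover by its lug, level and still, centred about 10 cm above the reader's glass window.

Things in the scene. Friction and masses are not known exactly. Their poses are not given: they have to be found in the camera images.
- window (a point): Centre of the dark glass window (74 x 114 mm) in the top of the reader, a fixed low grey box 150 (x) x 160 (y) x 34 mm high; three round keys stand in a row along its front edge, nearest the robot. z is up; x points from the key row to the window; y to the left key. The box's centre lies 22 mm toward the keys from here. The reader may stand left or right of the trays.
- key_left (a joint): The left key of the reader as seen from the robot, a white round spring button 22 mm across, 50 mm from its neighbour. Joint value: how far it is pressed in metres, 0 up, 0.006 fully down; it springs back, and takes about 4.5 N at the bottom.
- key_middle (a joint): The middle key of the reader as seen from the robot, a white round spring button 22 mm across, 50 mm from its neighbour. Joint value: how far it is pressed in metres, 0 up, 0.006 fully down; it springs back, and takes about 4.5 N at the bottom.
- key_right (a joint): The right key of the reader as seen from the robot, a white round spring button 22 mm across, 50 mm from its neighbour. Joint value: how far it is pressed in metres, 0 up, 0.006 fully down; it springs back, and takes about 4.5 N at the bottom.
- key_left_top (a point): Centre of the upper face of the left key (left as seen from the robot) while up; it moves with the key. About 21 mm above the glass; the key stands 10 mm out of a round black collar 38 mm across.
- key_middle_top (a point): Centre of the upper face of the middle key. Same kind.
- key_right_top (a point): Centre of the upper face of the right key. Same kind.
- tray_rim (a point): Centre of the upper rim of the tray stack, 60 mm above the bench: two black formed trays nested in each other that act as one loose body of about 1.4 kg, 150 (x) x 110 (y) mm over the rims, with connectors inside. z is up.
- cover_centre (a point): Centre of the underside of the cover, a loose grey formed plate 156 (x) x 116 (y) x 4 mm, about 60 g. It lies on the upper tray rim, and a plug 10 mm deep, 114 x 74 mm, under its middle nests in the tray mouth, held by the friction of six rubber nubs. x, y run along its sides, z up out of its upper face.
- lug (a point): Middle of the cover's upright grip lug, a fin 30 mm long, 10 mm thick and 29 mm high, standing on the cover's upper face 26 mm in from its (-x, -y) corner, the one nearest the robot on the right; this point is 15 mm above the upper face. The fin runs along the diagonal from lug corner to far corner; pinch it across its 10 mm from above. Axes as the cover's.
- lug_corner (a point): The cover's corner by the lug, at the height of the underside. The nubs in the tray mouth (two on each long side, one on each short side) hold the cover with about 1.5 N of friction each and let go in turn, each once the cover is some 5 mm up there. Peeling from this corner takes up to about 5 N, a straight pull about 9 N.
- far_corner (a point): The cover's opposite corner (+x, +y), at the height of the underside; the peel turns about it.
- gauge_block: Bystander: small light block 36 x 36 x 30 mm; origin under its centre. Leave alone.
- terminal_strip: Bystander: pale terminal strip 20 x 61 x 21 mm; origin under its centre. Leave alone.
- tape_roll: Bystander: black tape roll, 91 mm across and 18 mm high, lying; origin under its centre. Leave alone.
- tape_measure: Bystander: tape measure 30 x 68 x 58 mm standing on its foot; origin under its centre. Leave alone.

How it is judged:
By the outcome, as a careful person would: the job done as asked, in the order asked, and still so for the second after the job is handed in, while the arm keeps its last pose, push and grip.
It also fails if it takes over 72 s, if anything falls off the work surface, if the arm or the gripper's body presses on something with over 40 N, if the wrist force passes 120 N, or if a joint passes its speed limit or range.

## Working session

There is one attempt and no reset: what is moved stays moved. The work goes in short steps, Python scripts to look and compute and a shell command to move; the robot and the scene stay as the last step left them, time stands still between calls to the robot, and variables do not carry over. Pictures are saved under pics/ and viewed, and the job is handed in when it is done.

```bash
ls; mkdir -p pics; python3 - <<'E'
from rig import *
import cv2,numpy as np
s=read_state()
for k,v in s.items(): print(k,np.round(v,3).tolist())
for n in("scene","top"):
    p,d=grab_frame(n); cv2.imwrite(f"pics/{n}0.png",p[:,:,::-1]); np.save(f"pics/{n}0d.npy",d)
    m=camera_model(n); print(n,{k:np.round(v,4).tolist() for k,v in m.items()})
E
```

```text
pics
clock 0.0
joint_pos [-1.347, 0.116, 1.442, 0.0, 1.584, -0.038]
qvel [0.001, 0.0, 0.002, 0.002, 0.001, -0.0]
tau [-0.005, -73.198, -63.249, -0.0, 0.006, 0.0]
tool_pos [0.175, -0.652, 0.231]
tool_rot [[0.966, 0.259, -0.0], [0.259, -0.966, 0.001], [0.0, -0.001, -1.0]]
wrist_force [0.199, -0.299, 0.68]
ft_torque [-0.017, -0.019, 0.014]
grip_width 0.998
scene {'intrinsics': [[509.8501, 0.0, 314.7656], [0.0, 509.8501, 198.2428], [0.0, 0.0, 1.0]], 'k1': -0.1041, 'camera_from_world': [[-0.8249, -0.5647, -0.0231, 0.4019], [0.2902, -0.4582, 0.8401, -0.2026], [-0.485, 0.6864, 0.5419, -1.3705], [0.0, 0.0, 0.0, 1.0]]}
top {'intrinsics': [[448.9274, 0.0, 315.1199], [0.0, 448.9274, 190.8389], [0.0, 0.0, 1.0]], 'k1': -0.043, 'camera_from_world': [[-0.0014, -1.0, -0.0093, 0.0169], [0.997, -0.0022, 0.0774, -0.5198], [-0.0774, -0.0092, 0.997, -1.4426], [0.0, 0.0, 0.0, 1.0]]}
```

View pics/scene0.png

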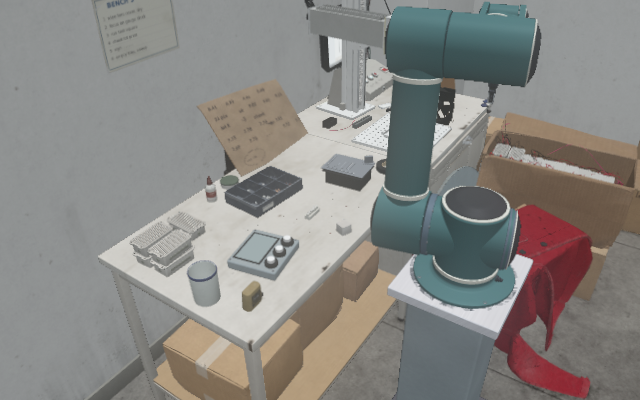

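View pics/top0.png

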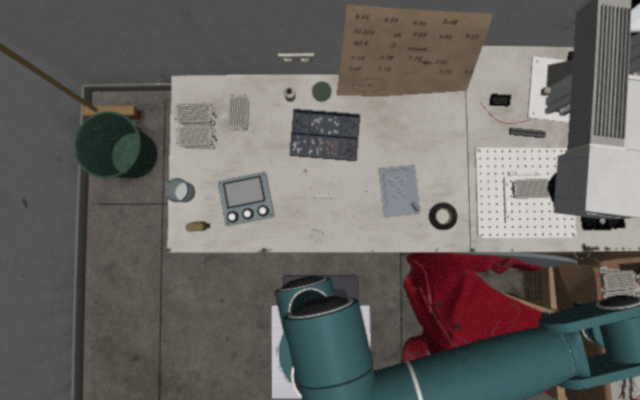

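The top view shows the reader at about (246,198), with its keys at (232,216), (249,213) and (263,211). The cover is at (399,190), its lug at about (415,207), and the tape roll at (443,215). Next I'll trace and triangulate these.

```bash
cat > h.py <<'E'
import numpy as np,cv2
from rig import *
def ray(n,u,v):
    m=camera_model(n);K=m["intrinsics"];T=np.array(m["camera_from_world"])
    K=np.array(K);xd=(u-K[0,2])/K[0,0];yd=(v-K[1,2])/K[1,1]
    x,y=xd,yd
    for _ in range(20):
        f=1+m["k1"]*(x*x+y*y);x,y=xd/f,yd/f
    R=T[:3,:3];c=-R.T@T[:3,3]
    return c,R.T@np.array([x,-y,-1.0])   # depth-scaled
def at_depth(n,u,v,d):
    c,r=ray(n,u,v);return c+d*r
def at_z(n,u,v,z):
    c,r=ray(n,u,v);return c+r*(z-c[2])/r[2]
def proj(n,P):
    m=camera_model(n);K=np.array(m["intrinsics"]);T=np.array(m["camera_from_world"])
    p=T[:3,:3]@np.asarray(P,float)+T[:3,3];x=p[0]/-p[2];y=-p[1]/-p[2]
    f=1+m["k1"]*(x*x+y*y);return np.array([K[0,0]*x*f+K[0,2],K[1,1]*y*f+K[1,2]])
def tri(a,b):
    A=np.zeros((3,3));B=np.zeros(3)
    for n,u,v in(a,b):
        c,r=ray(n,u,v);r=r/np.linalg.norm(r);M=np.eye(3)-np.outer(r,r);A+=M;B+=M@c
    return np.linalg.solve(A,B)
E
python3 - <<'E'
from h import *
fr={n:np.load(f"pics/{n}0d.npy") for n in("scene","top")}
for q in["key_left","key_middle","key_right","key_left_top","window","lug","cover_centre","lug_corner","tray_rim","gauge_block","terminal_strip","tape_roll","tape_measure"]:
    for n in fr:
        for t in trace(q,n)[:3]:
            px=t["pixels"];v,u=np.nonzero(px)
            if len(u)==0: continue
            d=np.median(fr[n][v,u]);
            P=at_depth(n,u.mean(),v.mean(),d)
            print(q,n,round(t["p"],2),np.round(t["bbox"],1),len(u),(u.mean().round(1),v.mean().round(1)),P.round(3))
for n in fr:
    p=cv2.imread(f"pics/{n}0.png")
    if n=="top": a=p[150:240,200:300];b=p[150:240,360:460]; cv2.imwrite("pics/topz.png",np.hstack([cv2.resize(x,None,fx=4,fy=4,interpolation=cv2.INTER_CUBIC) for x in(a,b)]))
    else: a=p[220:290,215:315];b=p[145:215,310:410]; cv2.imwrite("pics/scenez.png",np.hstack([cv2.resize(x,None,fx=4,fy=4,interpolation=cv2.INTER_CUBIC) for x in(a,b)]))
E
```

```text
key_left scene 0.67 [343.1 225.8  17.1  18.3] 181 (np.float64(342.9), np.float64(227.0)) [0.37  0.02  0.022]
key_left scene 0.42 [271.3 261.6   0.4   2.9] 33 (np.float64(269.9), np.float64(260.1)) [0.433 0.288 0.053]
key_middle scene 0.55 [281.2 248.7   8.1   5.5] 44 (np.float64(278.5), np.float64(249.0)) [0.443 0.238 0.053]
key_right scene 0.19 [348.9 166.9  51.2  22.4] 802 (np.float64(348.9), np.float64(165.1)) [ 0.512 -0.247  0.066]
key_right top 0.48 [263.4 212.2  10.9   1.7] 40 (np.float64(262.8), np.float64(209.9)) [0.457 0.182 0.054]
key_left_top scene 0.52 [269.6 258.2  12.   11.4] 58 (np.float64(269.9), np.float64(259.6)) [0.434 0.287 0.053]
window scene 0.81 [263.8 255.4  71.3  48. ] 2272 (np.float64(263.3), np.float64(254.2)) [0.478 0.263 0.036]
window top 0.56 [248.1 198.2  55.1  56.1] 2312 (np.float64(245.9), np.float64(198.3)) [0.495 0.24  0.033]
window top 0.54 [401.8 192.5  38.2  48.2] 1755 (np.float64(399.1), np.float64(190.0)) [ 0.519 -0.25   0.064]
lug scene 0.61 [347.8 164.2  50.   24.5] 804 (np.float64(349.4), np.float64(165.1)) [ 0.511 -0.248  0.066]
lug scene 0
[... 1083 characters left out ...]
 0.498 -0.212  0.028]
gauge_block scene 0.58 [344.1 225.9  13.9  15.9] 181 (np.float64(342.7), np.float64(226.9)) [0.371 0.021 0.022]
terminal_strip scene 0.5 [314.2 211.1  16.1  16.9] 119 (np.float64(311.5), np.float64(212.4)) [ 0.502 -0.004  0.013]
terminal_strip top 0.4 [322.6 193.7  17.2  10.7] 117 (np.float64(324.0), np.float64(195.5)) [ 0.505 -0.013  0.015]
tape_roll top 0.18 [247.2 198.2  54.9  50.3] 2338 (np.float64(245.6), np.float64(198.2)) [0.496 0.241 0.033]
tape_measure top 0.73 [401.1 191.9  39.6  47.8] 1708 (np.float64(399.2), np.float64(189.7)) [ 0.52  -0.25   0.064]
tape_measure top 0.46 [196.6 225.   23.2  12.2] 182 (np.float64(196.8), np.float64(225.7)) [0.407 0.392 0.055]
```

View pics/topz.png

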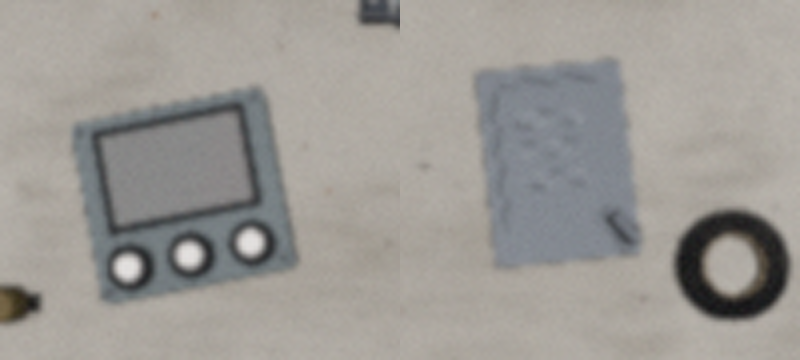

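View pics/scenez.png

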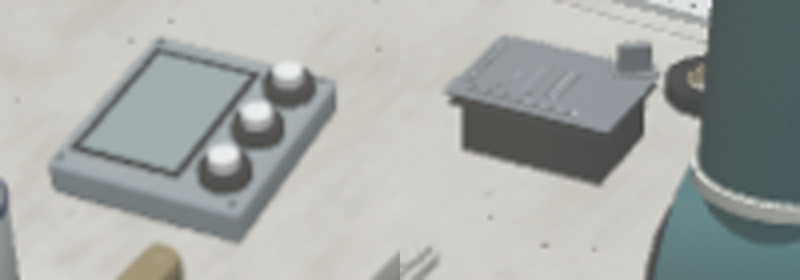

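```bash
python3 - <<'E'
from h import *
top=cv2.imread("pics/top0.png").astype(int);sc=cv2.imread("pics/scene0.png").astype(int)
D={n:np.load(f"pics/{n}0d.npy") for n in("scene","top")}
def blobs(img,box,th):
    x0,y0,x1,y1=box;g=img[y0:y1,x0:x1].min(2)
    n,l,st,c=cv2.connectedComponentsWithStats((g>th).astype(np.uint8))
    return [(c[i]+[x0,y0],st[i,4]) for i in range(1,n) if st[i,4]>15]
tb=sorted([b for b in blobs(top,(224,203,272,224),205)],key=lambda b:b[0][0])
sb=sorted([b for b in blobs(sc,(262,230,297,270),215)],key=lambda b:b[0][0])
print(tb,sb)
for a,b in zip(tb,sb):
    P=tri(("top",*a[0]),("scene",*b[0])); 
    d=D["top"][int(round(a[0][1])),int(round(a[0][0]))]
    print("key",P.round(4),"zdepth",at_depth("top",*a[0],d).round(4),at_z("top",*a[0],.055).round(4))
# masks top
hsv=cv2.cvtColor(top.astype(np.uint8),cv2.COLOR_BGR2HSV)
def rect(px,z,name):
    c=max(cv2.findContours(px.astype(np.uint8),0,1)[0],key=cv2.contourArea)
    pts=np.array([at_z("top",*q[0],z)[:2] for q in c],np.float32)
    r=cv2.minAreaRect(pts);print(name,r,np.round(cv2.boxPoints(r),4).tolist())
b=top[:,:,0]-top[:,:,2]
m=(b>2); 
mc=np.zeros_like(m);mc[155:225,370:430]=m[155:225,370:430];rect(mc,.064,"cover")
mr=np.zeros_like(m);mr[165:230,214:280]=m[165:230,214:280];rect(mr,.034,"reader")
# depth lug
dt=D["top"]
v,u=np.mgrid[150:232,365:430]
Z=np.array([at_depth("top",a,b,dt[b,a]) for a,b in zip(u.ravel(),v.ravel())])
w=Z[:,2]>.075;print("lug pts",w.sum(),Z[w].mean(0).round(4),Z[w].min(0).round(4),Z[w].max(0).round(4))
w=abs(Z[:,2]-.064)<.004;print("cover z",np.median(Z[w,2]));rr=cv2.minAreaRect(Z[Z[:,2]>.05][:,:2].astype(np.float32));print(rr,cv2.boxPoints(rr).round(4).tolist())
dt=D["scene"]
v,u=np.mgrid[145:200,315:382]
Z=np.array([at_depth("scene",a,b,dt[b,a]) for a,b in zip(u.ravel(),v.ravel())])
w=(Z[:,2]>.076)&(Z[:,0]<.7)&(Z[:,1]<-.2);print("lug pts scene",w.sum(),np.median(Z[w],0).round(4),Z[w].min(0).round(4),Z[w].max(0).round(4))
E
```

```text
[] [(array([270.42857143, 258.28571429]), np.int32(21)), (array([278.61904762, 247.42857143]), np.int32(21)), (array([286.7 , 236.65]), np.int32(20))]
cover ((0.5175356864929199, -0.24981963634490967), (0.1539258062839508, 0.11404743790626526), 5.36506462097168) [[0.43560001254081726, -0.20020000636577606], [0.44620001316070557, -0.31380000710487366], [0.5995000004768372, -0.2994000017642975], [0.5888000130653381, -0.1858000010251999]]
reader ((0.4948805570602417, 0.24132534861564636), (0.148407980799675, 0.15825694799423218), 11.132269859313965) [[0.4068000018596649, 0.3046000003814697], [0.4374000132083893, 0.149399995803833], [0.5830000042915344, 0.17800000309944153], [0.5523999929428101, 0.33329999446868896]]Traceback (most recent call last):
  File "<stdin>", line 28, in <module>
  File "h.py", line 12, in at_depth
    c,r=ray(n,u,v);return c+d*r
        ~~~^^^^^^^
  File "h.py", line 4, in ray
    m=camera_model(n);K=m["intrinsics"];T=np.array(m["camera_from_world"])
ValueError: time passes only in moves, steps and waits
```

```bash
sed -i 's/^from rig import \*/from rig import *\nimport rig,functools\ncamera_model=functools.lru_cache(None)(rig.camera_model)/' h.py; python3 - <<'E'
from h import *
top=cv2.imread("pics/top0.png").astype(int);sc=cv2.imread("pics/scene0.png").astype(int)
D={n:np.load(f"pics/{n}0d.npy") for n in("scene","top")}
print(top[203:224,224:272].min(2).max())
def blobs(img,box,th):
    x0,y0,x1,y1=box;g=img[y0:y1,x0:x1].min(2)
    n,l,st,c=cv2.connectedComponentsWithStats((g>th).astype(np.uint8),connectivity=4)
    return [(c[i]+[x0,y0],st[i,4]) for i in range(1,n) if 15<st[i,4]<200]
for th in(165,180,190):
  tb=sorted(blobs(top,(224,203,272,224),th),key=lambda b:b[0][0])
  for ths in (200,215):
    sb=sorted(blobs(sc,(262,230,297,270),ths),key=lambda b:b[0][0])
    if len(tb)!=3 or len(sb)!=3: print(len(tb),len(sb));continue
    for a,b in zip(tb,sb):
        P=tri(("top",*a[0]),("scene",*b[0])); 
        print(th,ths,"key",a[0].round(1),a[1],P.round(4),at_z("top",*a[0],.054).round(4),at_z("scene",*b[0],.054).round(4))
for n,(r0,r1,c0,c1) in {"top":(150,232,365,430),"scene":(145,200,315,395)}.items():
    dt=D[n];v,u=np.mgrid[r0:r1,c0:c1];v=v.ravel();u=u.ravel()
    Z=np.array([at_depth(n,a,b,dt[b,a]) for a,b in zip(u,v)])
    w=(Z[:,2]>.073)&(abs(Z[:,0]-.48)<.1)&(abs(Z[:,1]+.28)<.08)
    print(n,"lug",w.sum(),np.median(Z[w],0).round(4),Z[w].min(0).round(4),Z[w].max(0).round(4))
    for z,a,b in zip(Z[w],u[w],v[w]): print((int(a),int(b)),z.round(3),end=' ')
    w=(Z[:,2]>.055)&(Z[:,2]<.073)&(abs(Z[:,0]-.52)<.1)&(abs(Z[:,1]+.25)<.09);print("\ncover z",np.median(Z[w,2]))
    rr=cv2.minAreaRect(Z[w][:,:2].astype(np.float32));print(rr,cv2.boxPoints(rr).round(4).tolist())
a=cv2.resize(top[195:225,395:435].astype(np.uint8),None,fx=10,fy=10,interpolation=cv2.INTER_NEAREST)
b=cv2.resize(sc[145:175,355:395].astype(np.uint8),None,fx=10,fy=10,interpolation=cv2.INTER_NEAREST)
cv2.imwrite("pics/lug.png",np.hstack([a,b]))
E
```

```text
221
165 200 key [231.4 216.3] 29 [0.4367 0.282  0.0537] [0.4367 0.2819 0.054 ] [0.4365 0.2822 0.054 ]
165 200 key [246.7 213.3] 28 [0.446  0.2333 0.0542] [0.446  0.2333 0.054 ] [0.4462 0.2331 0.054 ]
165 200 key [262.3 210.3] 28 [0.4612 0.1864 0.0665] [0.4555 0.1835 0.054 ] [0.4788 0.177  0.054 ]
165 215 key [231.4 216.3] 29 [0.4365 0.282  0.0531] [0.4367 0.2819 0.054 ] [0.4356 0.2827 0.054 ]
165 215 key [246.7 213.3] 28 [0.4461 0.2334 0.0536] [0.446  0.2333 0.054 ] [0.4458 0.2338 0.054 ]
165 215 key [262.3 210.3] 28 [0.4556 0.1835 0.055 ] [0.4555 0.1835 0.054 ] [0.4567 0.1826 0.054 ]
180 200 key [231.4 216.4] 25 [0.4363 0.2821 0.054 ] [0.4361 0.2819 0.054 ] [0.4365 0.2822 0.054 ]
180 200 key [246.9 213.1] 22 [0.4467 0.2326 0.0535] [0.4467 0.2326 0.054 ] [0.4462 0.2331 0.054 ]
180 200 key [262.1 210.1] 22 [0.4615 0.1868 0.0667] [0.4562 0.1842 0.054 ] [0.4788 0.177  0.054 ]
180 215 key [231.4 216.4] 25 [0.4362 0.2821 0.0533] [0.4361 0.2819 0.054 ] [0.4356 0.2827 0.054 ]
180 215 key [246.9 213.1] 22 [0.4468 0.2327 0.0529] [0.4467 0.2326 0.054 ] [0.4458 0.2338 0.054 ]
180 215 key [262.1
[... 3751 characters left out ...]
468 -0.288  0.079] (367, 160) [ 0.465 -0.289  0.08 ] (368, 160) [ 0.463 -0.293  0.078] (369, 160) [ 0.459 -0.293  0.079] (370, 160) [ 0.46  -0.302  0.075] (371, 160) [ 0.453 -0.297  0.079] (372, 160) [ 0.452 -0.301  0.078] (364, 161) [ 0.474 -0.284  0.075] (365, 161) [ 0.472 -0.289  0.074] (366, 161) [ 0.467 -0.286  0.076] (367, 161) [ 0.466 -0.292  0.074] (371, 161) [ 0.455 -0.3    0.073] 
cover z 0.06401794059527172
((0.5186807513237, -0.2479913830757141), (0.1623615026473999, 0.12465537339448929), 6.534159183502197) [[0.4309000074863434, -0.19529999792575836], [0.44510000944137573, -0.3192000091075897], [0.6064000129699707, -0.30070000886917114], [0.592199981212616, -0.17679999768733978]]
```

View pics/lug.png

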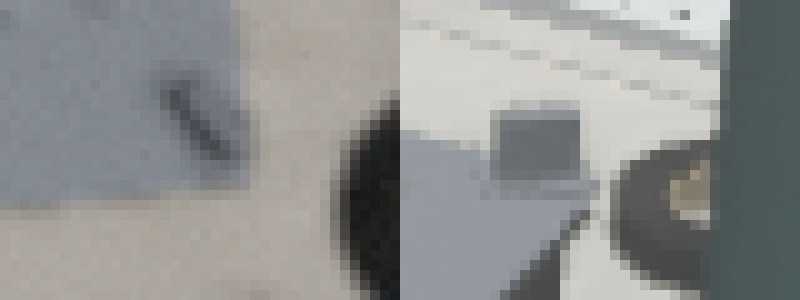

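```bash
cat > go.py <<'E'
import sys
from h import *
from scipy.spatial.transform import Rotation as R
# usage: go.py x y z [yaw_deg_of_tool_x]
s=read_state();Rt=np.array(s["tool_rot"]);p=np.array(s["tool_pos"])
a=[float(v) for v in sys.argv[1:]]
d=Rt.T@(np.array(a[:3])-p)
if len(a)>3:
    c,q=np.cos(np.radians(a[3])),np.sin(np.radians(a[3]))
    G=np.array([[c,q,0],[q,-c,0],[0,0,-1.]])
    rv=np.degrees(R.from_matrix(Rt.T@G).as_rotvec())
else: rv=np.zeros(3)
print("t",round(s["clock"],2),"pos",p.round(4),"shift",d.round(4),"turn",rv.round(1),"n",np.linalg.norm(d).round(3),"F",np.round(s["wrist_force"],1),"grip",round(s["grip_width"],3),"yaw",np.degrees(np.arctan2(Rt[1,0],Rt[0,0])).round(1),"q",np.round(s["joint_pos"],2))
E
python3 - <<'E'
from h import *
# glass centre
c=[(95,132),(242,104),(258,202),(112,230)]
P=[at_z("top",200+x/4-.4,150+y/4-.4,.034) for x,y in c]
print(np.round(P,4),np.mean(P,0))
E
python3 go.py .42 -.25 .2 13
python3 -m handwheel '[[0,[0.03,-0.03,0],[0,0,0]],[0,[0.06,-0.06,0],[0,0,0]],[0,[0.09,-0.085,0],[0,0,0]],[0,[0.12,-0.11,0],[0,0,0]],[0,[0.15,-0.14,0],[0,0,0]],[0,[0.18,-0.17,0],[0,0,0]],[0,[0.2,-0.2,0],[0,0,0]],[0,[0.23,-0.22,0],[0,0,0]]]' 40; python3 go.py .42 -.2 .2 13
```

```text
[[0.5462 0.3135 0.034 ]
 [0.5687 0.1941 0.034 ]
 [0.4891 0.1805 0.034 ]
 [0.4667 0.2986 0.034 ]] [0.51769308 0.24668547 0.034     ]
t 1.4 pos [ 0.1747 -0.652   0.2313] shift [ 0.341  -0.3249  0.0313] turn [ 0. -0.  2.] n 0.472 F [ 0.5  0.7 -0.5] grip 1.0 yaw 15.0 q [-1.35  0.12  1.44  0.    1.58 -0.04]
clock: 2.07
tool_pos: [0.3397, -0.3777, 0.2317]
tool_rot: [[0.966, 0.259, 0.0], [0.259, -0.966, -0.001], [0.0, 0.001, -1.0]]
wrist_force: [0.2, 0.2, 0.1]
grip_width: 0.003
t 2.07 pos [ 0.3397 -0.3777  0.2317] shift [ 0.1236 -0.1509  0.0316] turn [ 0. -0.  2.] n 0.198 F [0.2 0.2 0.1] grip 0.003 yaw 15.0 q [-0.89 -0.25  1.79 -0.    1.6   0.42]
```

```bash

python3 -m handwheel '[[0,[0.04,-0.02,0],[0,0,0]],[0,[0.07,-0.04,0],[0,0,0]],[0,[0.1,-0.06,0],[0,0,0]],[0,[0.13,-0.09,0],[0,0,0]],[0,[0.15,-0.12,0],[0,0,0]],[0,[0.16,-0.16,0],[0,0,0]],[0,[0.17,-0.2,0],[0,0,0]],[0,[0.18,-0.23,0],[0,0,0]]]'; python3 go.py .4365 .2825 .12 11
```

```text
clock: 2.73
tool_pos: [0.4535, -0.1064, 0.2318]
tool_rot: [[0.966, 0.259, 0.001], [0.259, -0.966, -0.0], [0.001, 0.001, -1.0]]
wrist_force: [-0.3, 0.1, 0.9]
grip_width: -0.004
t 2.73 pos [ 0.4535 -0.1064  0.2318] shift [ 0.0843 -0.3801  0.1116] turn [ 0. -0.  4.] n 0.405 F [-0.3  0.1  0.9] grip -0.004 yaw 15.0 q [-0.29 -0.35  1.87 -0.    1.62  1.02]
```

```bash

python3 -m handwheel '[[0,[0.009,-0.04,0],[0,0,1]],[0,[0.018,-0.08,0],[0,0,2]],[0,[0.027,-0.12,0],[0,0,3]],[0,[0.036,-0.16,0],[0,0,4]],[0,[0.045,-0.2,0.01],[0,0,4]],[0,[0.053,-0.24,0.02],[0,0,4]],[0,[0.062,-0.28,0.03],[0,0,4]],[0,[0.071,-0.315,0.045],[0,0,4]]]'; python3 go.py .4365 .2825 .09 11
```

```text
clock: 3.4
tool_pos: [0.44, 0.2187, 0.1875]
tool_rot: [[0.981, 0.192, 0.003], [0.192, -0.981, 0.001], [0.003, -0.0, -1.0]]
wrist_force: [1.3, -0.7, 0.6]
grip_width: 0.0
t 3.4 pos [0.44   0.2187 0.1875] shift [ 0.0085 -0.0633  0.0975] turn [-0.  -0.2  0.1] n 0.117 F [ 1.3 -0.7  0.6] grip 0.0 yaw 11.1 q [ 0.41 -0.28  1.89 -0.    1.53  1.79]
```

```bash

python3 -m handwheel '[[0,[0.003,-0.025,0.03],[0,0,0]],[0,[0.006,-0.05,0.05],[0,0,0]],[0,[0.0085,-0.0633,0.08],[0,0,0]],[0,[0.0085,-0.0633,0.0975],[0,0,0]],[0,[0.0085,-0.0633,0.0975],[0,0,0]],[0,[0.0085,-0.0633,0.0975],[0,0,0]]]'; python3 go.py .4365 .2825 .058 11
python3 - <<'E'
from h import *
p,d=grab_frame("scene")
a=cv2.resize(p[150:300,200:400],None,fx=4,fy=4,interpolation=cv2.INTER_CUBIC);cv2.imwrite("pics/k1.png",a[:,:,::-1])
E
```

```text
clock: 3.9
tool_pos: [0.4362, 0.2823, 0.0898]
tool_rot: [[0.981, 0.192, 0.002], [0.192, -0.981, -0.0], [0.002, 0.0, -1.0]]
wrist_force: [0.8, 0.6, 0.2]
grip_width: -0.002
t 3.9 pos [0.4362 0.2823 0.0898] shift [ 0.0003 -0.0001  0.0318] turn [ 0.  -0.1  0.1] n 0.032 F [0.8 0.6 0.2] grip -0.002 yaw 11.1 q [ 0.53 -0.15  1.94 -0.    1.35  1.9 ]
```

View pics/k1.png

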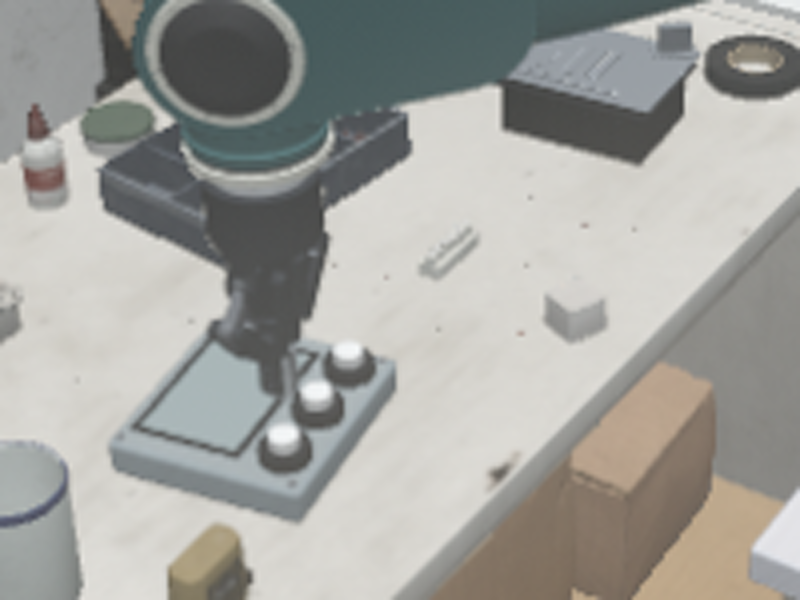

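The tip stands above the left key (tip at (278,390), key at (283,440) in the zoom), so I'll press it.

```bash

python3 -m handwheel '[[0,[0,0,0.02],[0,0,0]],[0,[0,0,0.033],[0,0,0]],[0,[0,0,0.036],[0,0,0]],[0,[0,0,0.038],[0,0,0]],[0,[0,0,0.04],[0,0,0]],[0,[0,0,0.041],[0,0,0]],[0,[0,0,0.041],[0,0,0]]]'
```

```text
clock: 4.53
tool_pos: [0.4373, 0.2824, 0.0508]
tool_rot: [[0.981, 0.192, 0.004], [0.192, -0.981, 0.001], [0.005, -0.0, -1.0]]
wrist_force: [-0.1, -1.4, 4.0]
grip_width: -0.002
```

```bash

python3 -m handwheel '[[0,[0,0,0.002],[0,0,0]],[0,[0,0,0.003],[0,0,0]],[0,[0,0,0.003],[0,0,0]]]'
python3 -m handwheel '[[0,[0,0,0.002],[0,0,0]],[0,[0,0,0.003],[0,0,0]],[0,[0,0,0.003],[0,0,0]]]'
```

```text
clock: 4.78
tool_pos: [0.4377, 0.2827, 0.0489]
tool_rot: [[0.981, 0.192, 0.005], [0.192, -0.981, 0.002], [0.005, -0.001, -1.0]]
wrist_force: [-5.0, -3.9, 12.0]
grip_width: 0.004
clock: 5.03
tool_pos: [0.4379, 0.2828, 0.0485]
tool_rot: [[0.981, 0.192, 0.005], [0.192, -0.981, 0.002], [0.006, -0.001, -1.0]]
wrist_force: [-16.3, -10.3, 33.6]
grip_width: 0.004
```

Left key bottomed at z≈0.0487, with 33 N. Now I'll release it and move over to the right key.

```bash

python3 -m handwheel '[[0,[0,0,-0.01],[0,0,0]],[0,[0,0,-0.02],[0,0,0]],[0,[0,0,-0.04],[0,0,0]],[0,[0,0,-0.04],[0,0,0]]]'; python3 go.py .4558 .1838 .072 11
```

```text
clock: 5.37
tool_pos: [0.4388, 0.2835, 0.0921]
tool_rot: [[0.981, 0.192, 0.009], [0.192, -0.981, 0.004], [0.01, -0.002, -1.0]]
wrist_force: [-0.2, 0.3, 1.8]
grip_width: -0.001
t 5.37 pos [0.4388 0.2835 0.0921] shift [-0.0026  0.1012  0.0198] turn [-0.1 -0.6  0.1] n 0.103 F [-0.2  0.3  1.8] grip -0.001 yaw 11.1 q [ 0.53 -0.15  1.94 -0.    1.35  1.9 ]
```

```bash

python3 -m handwheel '[[0,[-0.001,0.035,0],[0,-0.6,0]],[0,[-0.002,0.07,0],[0,-0.6,0]],[0,[-0.0026,0.101,0],[0,-0.6,0]],[0,[-0.0026,0.1012,0.02],[0,-0.6,0]],[0,[-0.0026,0.1012,0.02],[0,-0.6,0]],[0,[-0.0026,0.1012,0.02],[0,-0.6,0]]]'; python3 go.py .4558 .1838 .048 11
```

```text
clock: 5.87
tool_pos: [0.4554, 0.1837, 0.0713]
tool_rot: [[0.982, 0.191, -0.003], [0.191, -0.982, 0.002], [-0.002, -0.002, -1.0]]
wrist_force: [0.3, 0.8, 0.8]
grip_width: 0.001
t 5.87 pos [0.4554 0.1837 0.0713] shift [0.0005 0.     0.0233] turn [-0.1  0.1  0. ] n 0.023 F [0.3 0.8 0.8] grip 0.001 yaw 11.0 q [ 0.33 -0.2   2.01  0.    1.33  1.71]
```

```bash

python3 -m handwheel '[[0,[0,0,0.013],[0,0,0]],[0,[0,0,0.017],[0,0,0]],[0,[0,0,0.02],[0,0,0]],[0,[0,0,0.022],[0,0,0]],[0,[0,0,0.024],[0,0,0]],[0,[0,0,0.024],[0,0,0]]]'
python3 -m handwheel '[[0,[0,0,0.001],[0,0,0]],[0,[0,0,0.002],[0,0,0]],[0,[0,0,0.002],[0,0,0]]]'
```

```text
clock: 6.37
tool_pos: [0.4552, 0.1844, 0.0488]
tool_rot: [[0.981, 0.192, -0.003], [0.192, -0.981, 0.002], [-0.003, -0.003, -1.0]]
wrist_force: [-11.7, -0.0, 17.7]
grip_width: 0.004
clock: 6.62
tool_pos: [0.4554, 0.1846, 0.0487]
tool_rot: [[0.981, 0.192, -0.003], [0.192, -0.981, 0.002], [-0.002, -0.003, -1.0]]
wrist_force: [-12.6, -5.8, 22.8]
grip_width: 0.002
```

Right key bottomed out (force up, no further travel). I'll lift off and go to the middle.

```bash

python3 -m handwheel '[[0,[0,0,-0.01],[0,0,0]],[0,[0,0,-0.02],[0,0,0]],[0,[0,0,-0.03],[0,0,0]],[0,[0,0,-0.03],[0,0,0]]]'; python3 go.py .4460 .2332 .072 11
```

```text
clock: 6.95
tool_pos: [0.4564, 0.185, 0.081]
tool_rot: [[0.981, 0.192, -0.0], [0.192, -0.981, 0.003], [0.0, -0.003, -1.0]]
wrist_force: [0.8, -0.1, -0.3]
grip_width: 0.002
t 6.95 pos [0.4564 0.185  0.081 ] shift [-0.0009 -0.0493  0.0091] turn [-0.2 -0.   0.1] n 0.05 F [ 0.8 -0.1 -0.3] grip 0.002 yaw 11.1 q [ 0.33 -0.21  2.    0.    1.35  1.71]
```

```bash

python3 -m handwheel '[[0,[0,-0.025,0],[0,0,0]],[0,[-0.001,-0.0493,0],[0,0,0]],[0,[-0.001,-0.0493,0.01],[0,0,0]],[0,[-0.001,-0.0493,0.01],[0,0,0]],[0,[-0.001,-0.0493,0.01],[0,0,0]]]'; python3 go.py .4460 .2332 .047 11
```

```text
clock: 7.37
tool_pos: [0.4455, 0.2329, 0.0704]
tool_rot: [[0.981, 0.193, -0.001], [0.193, -0.981, 0.002], [-0.001, -0.002, -1.0]]
wrist_force: [0.4, -0.3, 0.2]
grip_width: 0.003
t 7.37 pos [0.4455 0.2329 0.0704] shift [ 0.0006 -0.0002  0.0234] turn [-0.1  0.1  0.1] n 0.023 F [ 0.4 -0.3  0.2] grip 0.003 yaw 11.1 q [ 0.43 -0.17  1.99  0.    1.32  1.81]
```

```bash

python3 -m handwheel '[[0,[0,0,0.012],[0,0,0]],[0,[0,0,0.016],[0,0,0]],[0,[0,0,0.019],[0,0,0]],[0,[0,0,0.021],[0,0,0]],[0,[0,0,0.0235],[0,0,0]],[0,[0,0,0.0235],[0,0,0]]]'
python3 -m handwheel '[[0,[0,0,0.001],[0,0,0]],[0,[0,0,0.002],[0,0,0]],[0,[0,0,0.002],[0,0,0]]]'
```

```text
clock: 7.87
tool_pos: [0.4456, 0.2325, 0.0486]
tool_rot: [[0.981, 0.193, -0.002], [0.193, -0.981, 0.001], [-0.002, -0.002, -1.0]]
wrist_force: [-13.1, -9.5, 23.7]
grip_width: 0.004
clock: 8.12
tool_pos: [0.4457, 0.2324, 0.0486]
tool_rot: [[0.981, 0.192, -0.002], [0.192, -0.981, 0.002], [-0.002, -0.002, -1.0]]
wrist_force: [-14.1, -5.6, 26.5]
grip_width: -0.001
```

```bash

python3 -m handwheel '[[0,[0,0,-0.01],[0,0,0]],[0,[0,0,-0.02],[0,0,0]],[0,[0,0,-0.05],[0,0,0]],[0,[0,0,-0.09],[0,0,0]],[0,[0,0,-0.12],[0,0,0]]]'; python3 go.py .4655 -.2975 .16 42
```

```text
clock: 8.53
tool_pos: [0.446, 0.2321, 0.1715]
tool_rot: [[0.981, 0.192, -0.001], [0.192, -0.981, 0.002], [-0.0, -0.002, -1.0]]
wrist_force: [0.3, -0.1, 0.6]
grip_width: -0.003
t 8.53 pos [0.446  0.2321 0.1715] shift [-0.0827  0.5235  0.0104] turn [ -0.1  -0.  -30.9] n 0.53 F [ 0.3 -0.1  0.6] grip -0.003 yaw 11.1 q [ 0.43 -0.24  1.88  0.    1.5   1.81]
```

```bash

python3 -m handwheel '[[0.4,[-0.005,0.035,0],[0,0,-3]],[0.4,[-0.011,0.07,0],[0,0,-6]],[0.4,[-0.017,0.105,0],[0,0,-9]],[0.4,[-0.022,0.14,0],[0,0,-12]],[0.4,[-0.028,0.175,0],[0,0,-15]],[0.4,[-0.034,0.21,0],[0,0,-18]],[0.4,[-0.04,0.245,0],[0,0,-21]],[0.4,[-0.045,0.28,0],[0,0,-24]]]'; python3 go.py .4655 -.2975 .16 42
```

```text
clock: 9.2
tool_pos: [0.4553, -0.0531, 0.1715]
tool_rot: [[0.817, 0.577, 0.0], [0.577, -0.817, 0.002], [0.001, -0.001, -1.0]]
wrist_force: [0.5, 1.0, 0.9]
grip_width: 0.401
t 9.2 pos [ 0.4553 -0.0531  0.1715] shift [-0.1326  0.2055  0.0111] turn [-0.1 -0.1 -6.8] n 0.245 F [0.5 1.  0.9] grip 0.401 yaw 35.2 q [-0.17 -0.35  1.97  0.    1.53  0.78]
```

```bash

python3 -m handwheel '[[0.4,[-0.02,0.03,0],[0,0,-2]],[0.4,[-0.04,0.06,0],[0,0,-4]],[0.4,[-0.06,0.092,0],[0,0,-6.8]],[0.4,[-0.08,0.124,0],[0,0,-6.8]],[0.4,[-0.1,0.155,0],[0,0,-6.8]],[0.4,[-0.12,0.186,0],[0,0,-6.8]],[0.4,[-0.1326,0.2055,0.01],[0,0,-6.8]],[0.4,[-0.1326,0.2055,0.03],[0,0,-6.8]]]'; 
python3 -m handwheel '[[0.4,[0,0,0],[0,0,0]],[0.4,[0,0,0.0],[0,0,0]]]'; python3 go.py .4655 -.2975 .115 42
python3 - <<'E'
from h import *
for n,(r0,r1,c0,c1) in {"top":(150,250,360,460),"scene":(110,210,310,410)}.items():
    p,d=grab_frame(n)
    cv2.imwrite(f"pics/g_{n}.png",cv2.resize(p[r0:r1,c0:c1],None,fx=5,fy=5,interpolation=cv2.INTER_CUBIC)[:,:,::-1])
E
```

```text
clock: 9.87
tool_pos: [0.4659, -0.3019, 0.1429]
tool_rot: [[0.745, 0.667, 0.003], [0.667, -0.745, -0.001], [0.002, 0.003, -1.0]]
wrist_force: [1.5, -0.1, 0.2]
grip_width: 0.396
clock: 10.03
tool_pos: [0.4655, -0.3022, 0.1428]
tool_rot: [[0.746, 0.666, 0.002], [0.666, -0.746, -0.0], [0.001, 0.001, -1.0]]
wrist_force: [0.9, -0.3, 0.0]
grip_width: 0.399
t 10.03 pos [ 0.4655 -0.3022  0.1428] shift [ 0.0031 -0.0036  0.0278] turn [ 0.1 -0.1 -0.2] n 0.028 F [ 0.9 -0.3  0. ] grip 0.399 yaw 41.8 q [-0.62 -0.11  1.81  0.    1.44  0.22]
```

View pics/g_scene.png

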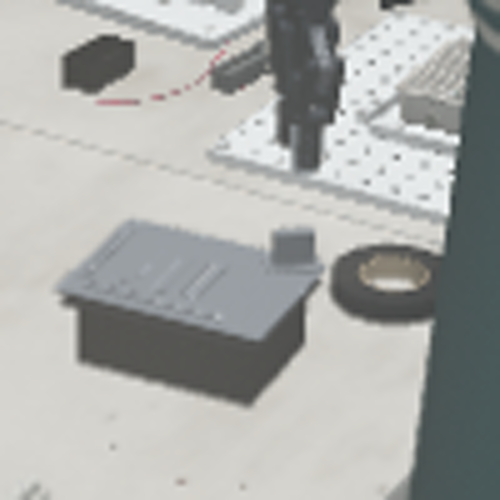

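View pics/g_top.png

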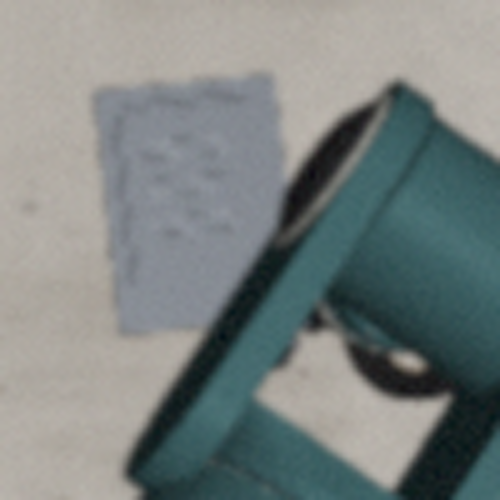

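```bash
python3 - <<'E'
from h import *
for L in[(.4655,-.2975),(.4675,-.2955),(.4700,-.2935)]:
  a=np.radians(42.1);e=np.array([np.cos(a),np.sin(a)]);n=np.array([-e[1],e[0]])
  for c in("scene","top"):
    q=np.array([proj(c,[*(np.array(L)+i*.015*e+j*.005*n),z]) for i in(-1,1) for j in(-1,1) for z in(.064,.093)])
    print(L,c,"cols",q[:,0].min().round(1),q[:,0].max().round(1),"rows",q[:,1].min().round(1),q[:,1].max().round(1), proj(c,[*L,.093]).round(1))
E
```

```text
(0.4655, -0.2975) scene cols 363.4 372.8 rows 154.5 164.0 [368.2 155.5]
(0.4655, -0.2975) top cols 410.0 420.9 rows 201.7 211.3 [416.4 206.3]
(0.4675, -0.2955) scene cols 362.6 372.0 rows 154.6 164.0 [367.4 155.6]
(0.4675, -0.2955) top cols 409.4 420.3 rows 201.0 210.7 [415.8 205.7]
(0.47, -0.2935) scene cols 361.7 371.1 rows 154.6 164.1 [366.5 155.6]
(0.47, -0.2935) top cols 408.7 419.6 rows 200.2 209.9 [415.1 204.9]
```

The lug projects onto the observed pixels. I'll descend around it.

```bash

python3 -m handwheel '[[0.4,[0.0032,-0.0038,0],[0,0,0]],[0.4,[0.0034,-0.0038,0.02],[0,0,0]],[0.4,[0.0034,-0.0038,0.04],[0,0,0]],[0.4,[0.0034,-0.0038,0.04],[0,0,0]],[0.4,[0.0034,-0.0038,0.04],[0,0,0]]]'; python3 go.py .4658 -.2970 .07 42
```

```text
clock: 10.55
tool_pos: [0.4664, -0.2959, 0.1047]
tool_rot: [[0.744, 0.668, 0.003], [0.668, -0.744, -0.001], [0.002, 0.003, -1.0]]
wrist_force: [-0.2, 0.5, 0.8]
grip_width: 0.403
t 10.55 pos [ 0.4664 -0.2959  0.1047] shift [-0.0012  0.0003  0.0347] turn [ 0.2 -0.1 -0.1] n 0.035 F [-0.2  0.5  0.8] grip 0.403 yaw 41.9 q [-0.61 -0.09  1.86  0.    1.37  0.23]
```

```bash

python3 -m handwheel '[[0.4,[-0.001,0,0.012],[0,0,0]],[0.4,[-0.001,0,0.024],[0,0,0]],[0.4,[-0.001,0,0.034],[0,0,0]],[0.4,[-0.001,0,0.034],[0,0,0]],[0.4,[-0.001,0,0.034],[0,0,0]]]'; python3 go.py .4658 -.2970 .07 42
python3 - <<'E'
from h import *
p,d=grab_frame("scene")
cv2.imwrite("pics/g2.png",cv2.resize(p[110:210,310:410],None,fx=5,fy=5,interpolation=cv2.INTER_CUBIC)[:,:,::-1])
E
```

```text
clock: 10.97
tool_pos: [0.4655, -0.2964, 0.07]
tool_rot: [[0.744, 0.668, 0.002], [0.668, -0.744, -0.0], [0.001, 0.002, -1.0]]
wrist_force: [0.1, -1.2, 0.8]
grip_width: 0.397
t 10.97 pos [ 0.4655 -0.2964  0.07  ] shift [-0.0002  0.0007 -0.    ] turn [ 0.1 -0.1 -0.1] n 0.001 F [ 0.1 -1.2  0.8] grip 0.397 yaw 41.9 q [-0.61 -0.06  1.89  0.    1.31  0.23]
```

View pics/g2.png

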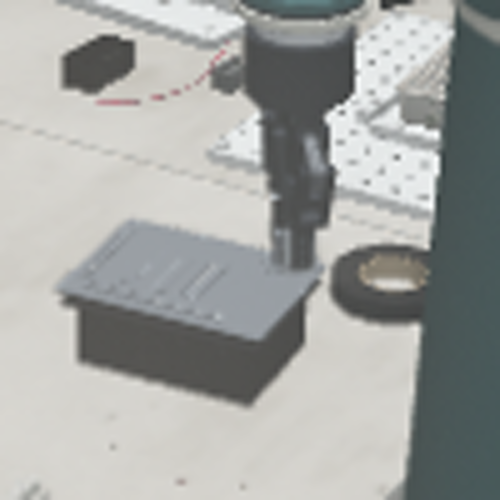

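```bash

python3 -m handwheel '[[0.25,[0,0,0],[0,0,0]],[0.18,[0,0,0],[0,0,0]],[0.15,[0,0,0],[0,0,0]]]' 30;python3 -m handwheel '[[0.13,[0,0,0],[0,0,0]],[0.13,[0,0,0],[0,0,0]]]' 30;  python3 -m handwheel '[[0,[0,0,0],[0,0,0]],[0,[0,0,0],[0,0,0]],[0,[0,0,0],[0,0,0]]]' 30; python3 go.py .4658 -.2970 .07 42
```

```text
clock: 11.27
tool_pos: [0.4659, -0.2967, 0.0711]
tool_rot: [[0.744, 0.668, 0.004], [0.668, -0.744, -0.001], [0.002, 0.003, -1.0]]
wrist_force: [0.3, -0.0, -0.0]
grip_width: 0.149
clock: 11.43
tool_pos: [0.466, -0.2968, 0.0714]
tool_rot: [[0.744, 0.668, 0.004], [0.668, -0.744, -0.002], [0.002, 0.004, -1.0]]
wrist_force: [0.6, 0.9, -0.6]
grip_width: 0.128
clock: 11.68
tool_pos: [0.466, -0.2968, 0.0715]
tool_rot: [[0.744, 0.668, 0.004], [0.668, -0.744, -0.002], [0.002, 0.004, -1.0]]
wrist_force: [-0.7, 0.2, 0.7]
grip_width: 0.108
t 11.68 pos [ 0.466  -0.2968  0.0715] shift [-0.0003 -0.      0.0015] turn [ 0.2 -0.1 -0.1] n 0.002 F [-0.7  0.2  0.7] grip 0.108 yaw 41.9 q [-0.61 -0.06  1.89  0.    1.31  0.23]
```

```bash
cat > peel.py <<'E'
import sys
from h import *
from scipy.spatial.transform import Rotation as Ro
s=read_state();Rt=np.array(s["tool_rot"]);p=np.array(s["tool_pos"])
import os,json
if not os.path.exists("ref.json"): json.dump([p.tolist(),Rt.tolist()],open("ref.json","w"))
p0,R0=map(np.array,json.load(open("ref.json")))
r=np.array([.167,0,.0115]);P=p0+R0@r
rel=Rt.T@R0 
print("t",round(s["clock"],2),"tilt",Ro.from_matrix(R0.T@Rt).as_rotvec(degrees=True).round(2),"FC err mm",((p+Rt@r-P)*1000).round(1),"lug up mm",((p-p0)[2]*1000).round(1),"F",np.round(s["wrist_force"],1),"T",np.round(s["ft_torque"],2),"grip",round(s["grip_width"],3))
for th in map(float,sys.argv[1:]):
    G=R0@Ro.from_rotvec([0,-th,0],degrees=True).as_matrix();q=P-G@r
    print(th,"shift",(Rt.T@(q-p)).round(4),"turn",Ro.from_matrix(Rt.T@G).as_rotvec(degrees=True).round(2))
E
python3 -m handwheel '[[0,[0,0,0],[0,0,0]],[0,[0,0,0],[0,0,0]]]' 60
python3 peel.py 1 2 3 4
```

```text
clock: 11.85
tool_pos: [0.466, -0.2969, 0.0715]
tool_rot: [[0.744, 0.668, 0.004], [0.668, -0.744, -0.002], [0.002, 0.004, -1.0]]
wrist_force: [-0.0, 0.5, 1.9]
grip_width: 0.099
t 11.85 tilt [0. 0. 0.] FC err mm [0. 0. 0.] lug up mm 0.0 F [-0.   0.5  1.9] T [0.15 0.19 0.08] grip 0.099
1.0 shift [ 0.0002  0.     -0.0029] turn [ 0. -1.  0.]
2.0 shift [ 0.0005  0.     -0.0058] turn [ 0. -2. -0.]
3.0 shift [ 0.0008  0.     -0.0087] turn [ 0. -3. -0.]
4.0 shift [ 0.0012  0.     -0.0116] turn [ 0. -4.  0.]
```

```bash

python3 -m handwheel '[[0,[0.0001,0,-0.0015],[0,-0.5,0]],[0,[0.0002,0,-0.0029],[0,-1,0]],[0,[0.0003,0,-0.0044],[0,-1.5,0]],[0,[0.0005,0,-0.0058],[0,-2,0]],[0,[0.0006,0,-0.0073],[0,-2.5,0]],[0,[0.0008,0,-0.0087],[0,-3,0]],[0,[0.0008,0,-0.0087],[0,-3,0]],[0,[0.0008,0,-0.0087],[0,-3,0]]]'
python3 peel.py 4 5 6 7 8
```

```text
clock: 12.52
tool_pos: [0.4666, -0.2963, 0.0805]
tool_rot: [[0.743, 0.668, -0.035], [0.667, -0.744, -0.037], [-0.051, 0.004, -0.999]]
wrist_force: [-3.0, -0.0, -1.5]
grip_width: 0.104
t 12.52 tilt [-0.01 -3.02 -0.01] FC err mm [-0.1 -0.   0.1] lug up mm 8.9 F [-3.  -0.  -1.5] T [-0.11  0.53  0.02] grip 0.104
4.0 shift [ 0.0003 -0.     -0.0027] turn [ 0.01 -0.98  0.01]
5.0 shift [ 0.0006 -0.     -0.0056] turn [ 0.01 -1.98  0.01]
6.0 shift [ 0.0009 -0.     -0.0085] turn [ 0.01 -2.98  0.01]
7.0 shift [ 0.0013 -0.     -0.0114] turn [ 0.01 -3.98  0.01]
8.0 shift [ 0.0017 -0.     -0.0143] turn [ 0.01 -4.98  0.01]
```

```bash

python3 -m handwheel '[[0,[0.0001,0,-0.0014],[0,-0.5,0]],[0,[0.0003,0,-0.0027],[0,-1,0]],[0,[0.0004,0,-0.0042],[0,-1.5,0]],[0,[0.0006,0,-0.0056],[0,-2,0]],[0,[0.0007,0,-0.007],[0,-2.5,0]],[0,[0.0009,0,-0.0085],[0,-3,0]],[0,[0.0009,0,-0.0085],[0,-3,0]]]'
python3 peel.py 7 8 9 10
python3 - <<'E'
from h import *
p,d=grab_frame("scene")
cv2.imwrite("pics/g3.png",cv2.resize(p[110:210,310:410],None,fx=5,fy=5,interpolation=cv2.INTER_CUBIC)[:,:,::-1])
E
```

```text
clock: 13.1
tool_pos: [0.468, -0.2954, 0.0893]
tool_rot: [[0.74, 0.668, -0.074], [0.664, -0.744, -0.073], [-0.103, 0.005, -0.995]]
wrist_force: [-0.2, -2.2, -0.4]
grip_width: 0.104
t 13.1 tilt [-0.05 -6.05 -0.02] FC err mm [0.4 0.  0.3] lug up mm 17.8 F [-0.2 -2.2 -0.4] T [-0.47  0.09 -0.1 ] grip 0.104
7.0 shift [-0.0001 -0.0003 -0.0025] turn [ 0.05 -0.95  0.02]
8.0 shift [ 0.0002 -0.0003 -0.0054] turn [ 0.05 -1.95  0.02]
9.0 shift [ 0.0005 -0.0003 -0.0083] turn [ 0.05 -2.95  0.02]
10.0 shift [ 0.0009 -0.0003 -0.0112] turn [ 0.05 -3.95  0.02]
```

View pics/g3.png

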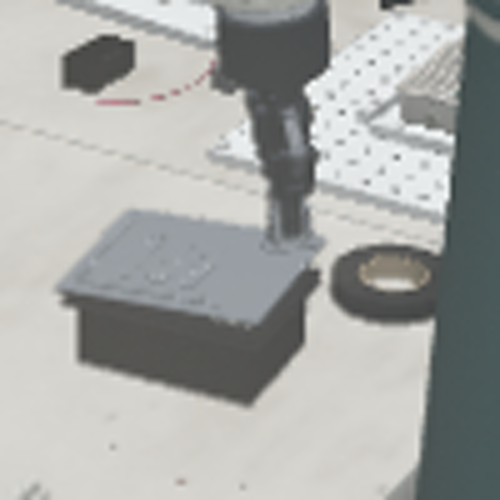

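The lug corner (about (320,245)) is rising while the trays stay put at (78..305, 300..405). Peeling on.

```bash

python3 -m handwheel '[[0,[0,0,-0.0013],[0,-0.5,0]],[0,[0,0,-0.0026],[0,-1,0]],[0,[0.0001,0,-0.004],[0,-1.5,0]],[0,[0.0002,0,-0.0054],[0,-2,0]],[0,[0.0003,0,-0.007],[0,-2.5,0]],[0,[0.0005,0,-0.0083],[0,-3,0]],[0,[0.0007,0,-0.0098],[0,-3.5,0]],[0,[0.0009,0,-0.0112],[0,-4,0]]]'
python3 peel.py 11 12 13 14
```

```text
clock: 13.82
tool_pos: [0.4695, -0.2939, 0.1004]
tool_rot: [[0.733, 0.668, -0.125], [0.658, -0.744, -0.119], [-0.173, 0.005, -0.985]]
wrist_force: [-0.4, -0.0, -0.5]
grip_width: 0.101
t 13.82 tilt [ -0.05 -10.06  -0.03] FC err mm [ 0.2 -0.1 -0.1] lug up mm 28.9 F [-0.4 -0.  -0.5] T [ 0.06 -0.    0.06] grip 0.101
11.0 shift [ 0.0001 -0.0003 -0.0029] turn [ 0.06 -0.94  0.02]
12.0 shift [ 0.0004 -0.0002 -0.0058] turn [ 0.06 -1.94  0.02]
13.0 shift [ 0.0007 -0.0002 -0.0087] turn [ 0.06 -2.94  0.02]
14.0 shift [ 0.0011 -0.0002 -0.0116] turn [ 0.06 -3.94  0.02]
```

```bash

python3 -m handwheel '[[0,[0.0001,0,-0.0015],[0,-0.5,0]],[0,[0.0001,0,-0.003],[0,-1,0]],[0,[0.0003,0,-0.0044],[0,-1.5,0]],[0,[0.0004,0,-0.0058],[0,-2,0]],[0,[0.0006,0,-0.0073],[0,-2.5,0]],[0,[0.0007,0,-0.0087],[0,-3,0]],[0,[0.0011,0,-0.0116],[0,-4,0]],[0,[0.0011,0,-0.0116],[0,-4,0]]]'
python3 peel.py 14 
python3 - <<'E'
from h import *
p,d=grab_frame("scene")
cv2.imwrite("pics/g4.png",cv2.resize(p[110:210,310:410],None,fx=5,fy=5,interpolation=cv2.INTER_CUBIC)[:,:,::-1])
E
```

```text
clock: 14.48
tool_pos: [0.4721, -0.2917, 0.1121]
tool_rot: [[0.722, 0.669, -0.177], [0.648, -0.744, -0.166], [-0.242, 0.005, -0.97]]
wrist_force: [-0.8, -0.8, -1.0]
grip_width: 0.104
t 14.48 tilt [ -0.08 -14.14  -0.04] FC err mm [ 0.4 -0.1  0.1] lug up mm 40.6 F [-0.8 -0.8 -1. ] T [ 0.05 -0.07  0.04] grip 0.104
14.0 shift [-0.0002 -0.0004  0.0006] turn [0.08 0.14 0.03]
```

View pics/g4.png

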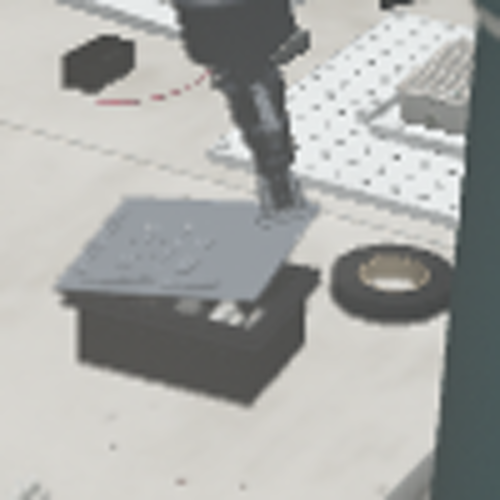

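```bash

python3 -m handwheel '[[0,[-0.001,0,-0.004],[0,0,0]],[0,[-0.002,0,-0.008],[0,0,0]],[0,[-0.004,0,-0.016],[0,0,0]],[0,[-0.007,0,-0.028],[0,0,0]],[0,[-0.0115,0,-0.046],[0,0,0]],[0,[-0.017,0,-0.068],[0,0,0]],[0,[-0.0217,0.0004,-0.087],[0,0,0]],[0,[-0.0217,0.0004,-0.087],[0,0,0]]]'
python3 peel.py 0; python3 go.py .466 -.297 .2 41.9
python3 - <<'E'
from h import *
p,d=grab_frame("scene")
cv2.imwrite("pics/g5.png",cv2.resize(p[90:210,300:420],None,fx=4,fy=4,interpolation=cv2.INTER_CUBIC)[:,:,::-1])
E
```

```text
clock: 15.2
tool_pos: [0.4731, -0.2923, 0.2072]
tool_rot: [[0.724, 0.669, -0.171], [0.647, -0.744, -0.168], [-0.239, 0.011, -0.971]]
wrist_force: [0.1, -0.3, -0.7]
grip_width: 0.099
t 15.2 tilt [ -0.41 -13.96  -0.  ] FC err mm [ 1.6 -0.9 95.7] lug up mm 135.7 F [ 0.1 -0.3 -0.7] T [ 0.08 -0.04 -0.  ] grip 0.099
0.0 shift [ 0.0245 -0.0028  0.1337] turn [ 0.41 13.96  0.  ]
t 15.2 pos [ 0.4731 -0.2923  0.2072] shift [-0.0064 -0.0013  0.009 ] turn [ 0.6 13.9 -0. ] n 0.011 F [ 0.1 -0.3 -0.7] grip 0.099 yaw 41.8 q [-0.48 -0.09  1.7  -0.23  1.6   0.36]
```

View pics/g5.png

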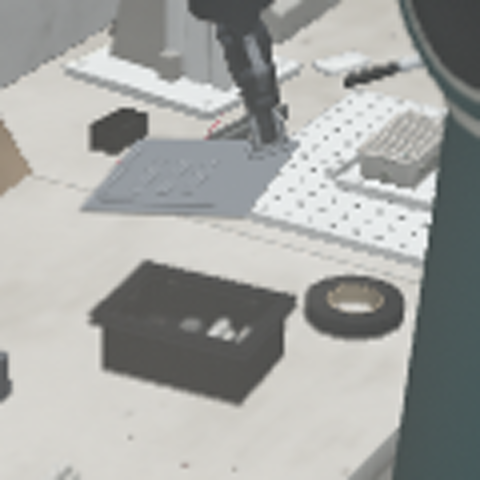

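```bash

python3 -m handwheel '[[0,[0,0,0],[0.1,2,0]],[0,[0,0,0],[0.2,4,0]],[0,[0,0,0],[0.3,6,0]],[0,[0,0,0],[0.4,8,0]],[0,[0,0,0],[0.5,10,0]],[0,[0,0,0],[0.6,12,0]],[0,[0,0,0],[0.6,13.9,0]],[0,[0,0,0],[0.6,13.9,0]]]'
python3 go.py .4694 .1946 .2 47.6
```

```text
clock: 15.92
tool_pos: [0.4721, -0.2925, 0.2049]
tool_rot: [[0.745, 0.667, 0.0], [0.667, -0.745, 0.002], [0.002, -0.001, -1.0]]
wrist_force: [0.4, 0.2, -0.2]
grip_width: 0.103
t 15.92 pos [ 0.4721 -0.2925  0.2049] shift [ 0.3228 -0.3647  0.006 ] turn [-0.1 -0.1 -5.8] n 0.487 F [ 0.4  0.2 -0.2] grip 0.103 yaw 41.8 q [-0.6  -0.14  1.74  0.    1.54  0.24]
```

```bash

python3 -m handwheel '[[0,[0.01,-0.011,0],[0,0,-0.5]],[0,[0.027,-0.03,0],[0,0,-1]],[0,[0.047,-0.053,0],[0,0,-1.5]],[0,[0.067,-0.076,0],[0,0,-2]],[0,[0.087,-0.098,0],[0,0,-2.5]],[0,[0.107,-0.121,0],[0,0,-3]],[0,[0.127,-0.143,0],[0,0,-3]],[0,[0.147,-0.166,0],[0,0,-3]]]'
python3 go.py .4694 .1946 .2 47.6
```

```text
clock: 16.58
tool_pos: [0.4704, -0.0688, 0.2054]
tool_rot: [[0.709, 0.705, -0.0], [0.705, -0.709, 0.001], [0.001, -0.001, -1.0]]
wrist_force: [1.5, -0.5, -1.5]
grip_width: 0.1
t 16.58 pos [ 0.4704 -0.0688  0.2054] shift [ 0.1851 -0.1874  0.0057] turn [-0.1 -0.  -2.7] n 0.263 F [ 1.5 -0.5 -1.5] grip 0.1 yaw 44.9 q [-0.2  -0.32  1.89  0.    1.58  0.59]
```

```bash

python3 -m handwheel '[[0,[0.02,-0.02,0],[0,0,-0.5]],[0,[0.041,-0.042,0],[0,0,-1]],[0,[0.062,-0.063,0],[0,0,-1.5]],[0,[0.083,-0.085,0],[0,0,-2]],[0,[0.104,-0.106,0],[0,0,-2.5]],[0,[0.125,-0.127,0],[0,0,-2.7]],[0,[0.145,-0.147,0],[0,0,-2.7]],[0,[0.16,-0.162,0],[0,0,-2.7]]]'
python3 go.py .4694 .1946 .16 47.6
```

```text
clock: 17.25
tool_pos: [0.4686, 0.1614, 0.2056]
tool_rot: [[0.674, 0.739, -0.0], [0.739, -0.674, 0.0], [0.0, -0.001, -1.0]]
wrist_force: [0.6, -0.5, -1.1]
grip_width: 0.101
t 17.25 pos [0.4686 0.1614 0.2056] shift [ 0.0251 -0.0217  0.0457] turn [-0.  -0.   0.1] n 0.056 F [ 0.6 -0.5 -1.1] grip 0.101 yaw 47.7 q [ 0.28 -0.28  1.85  0.    1.57  1.02]
```

```bash

python3 -m handwheel '[[0,[0.012,-0.01,0.01],[0,0,0]],[0,[0.02,-0.017,0.02],[0,0,0]],[0,[0.025,-0.0217,0.035],[0,0,0]],[0,[0.025,-0.0217,0.0457],[0,0,0]],[0,[0.025,-0.0217,0.0457],[0,0,0]],[0,[0.025,-0.0217,0.0457],[0,0,0]]]'
python3 go.py .4694 .1946 .1455 47.6
python3 - <<'E'
from h import *
for n in("top","scene"):
    p,d=grab_frame(n); np.save(f"pics/{n}f.npy",d);cv2.imwrite(f"pics/{n}f.png",p[:,:,::-1])
    c=p[140:290,190:390] if n=="scene" else p[140:260,180:340]
    cv2.imwrite(f"pics/{n}fz.png",cv2.resize(c,None,fx=4,fy=4,interpolation=cv2.INTER_CUBIC)[:,:,::-1])
E
```

```text
clock: 17.75
tool_pos: [0.469, 0.194, 0.1594]
tool_rot: [[0.674, 0.739, -0.002], [0.739, -0.674, -0.0], [-0.001, -0.001, -1.0]]
wrist_force: [0.5, 0.6, 0.3]
grip_width: 0.102
t 17.75 pos [0.469  0.194  0.1594] shift [ 0.0007 -0.0001  0.0139] turn [-0.   0.1  0. ] n 0.014 F [0.5 0.6 0.3] grip 0.102 yaw 47.6 q [ 0.34 -0.23  1.89  0.    1.48  1.08]
```

View pics/topfz.png

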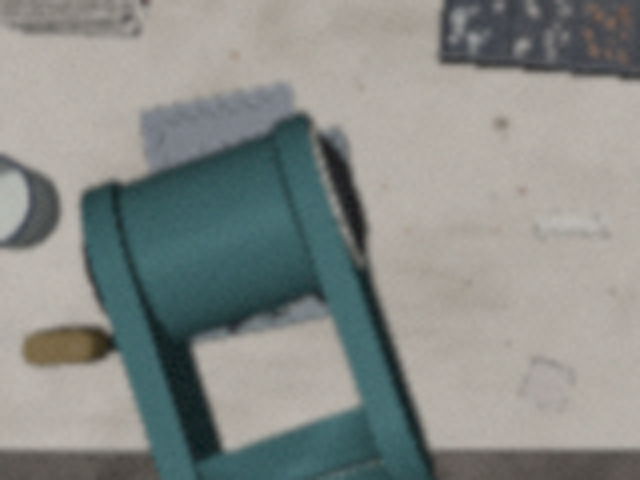

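View pics/scenefz.png

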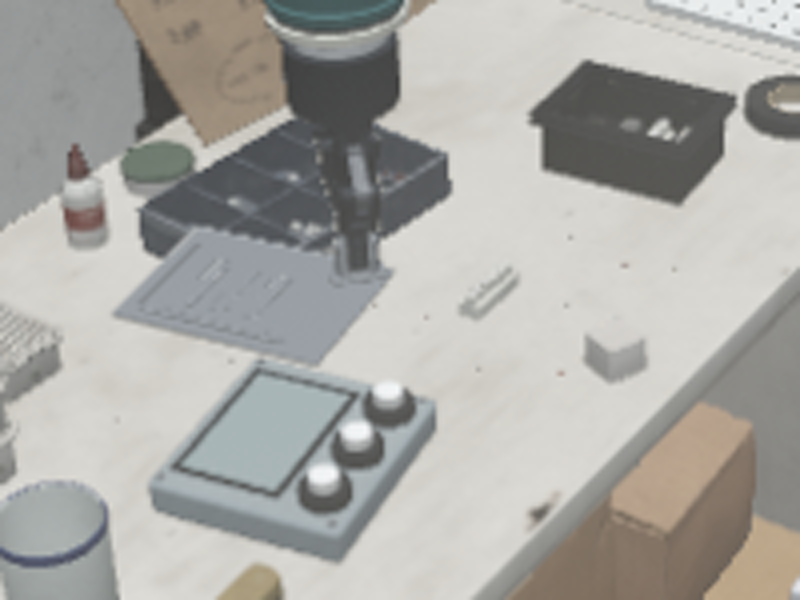

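The cover is held at zoom (255,295), above the reader at (295,450). The trays stand at (630,130). Now I'll lower to the final height and measure.

```bash

python3 -m handwheel '[[0,[0.0003,0,0.005],[0,0.1,0]],[0,[0.0007,0,0.01],[0,0.1,0]],[0,[0.0007,0,0.0135],[0,0.1,0]],[0,[0.0007,0,0.0135],[0,0.1,0]],[0,[0.0007,0,0.0135],[0,0.1,0]],[0,[0.0007,0,0.0135],[0,0.1,0]]]'
python3 go.py .4694 .1946 .1455 47.6
cat > chk.py <<'E'
from h import *
p,d=grab_frame("scene");im=p.astype(int)
cv2.imwrite("pics/fin.png",p[:,:,::-1])
pr=proj("scene",[.517,.246,.138]);print("expected centre px",pr)
# cover top mask by trace
for t in trace("cover_centre","scene")[:2]:
    m=t["pixels"];v,u=np.nonzero(m);print(t["p"],np.round(t["bbox"]),len(u))
    Z=np.array([at_depth("scene",a,b,d[b,a]) for a,b in zip(u,v)])
    w=abs(Z[:,2]-.138)<.03
    if w.sum()<100: continue
    Z=Z[w]
    for _ in range(4):
        A=np.c_[Z[:,:2]-Z[:,:2].mean(0),np.ones(len(Z))];c=np.linalg.lstsq(A,Z[:,2],rcond=None)[0];res=Z[:,2]-A@c;Z=Z[abs(res)<2.5*res.std()]
    print("plane slopes deg",np.degrees(c[:2]).round(2),"z",c[2].round(4),"mean",Z.mean(0).round(4),"sd",res.std())
    k=max(cv2.findContours(m.astype(np.uint8),0,1)[0],key=cv2.contourArea)
    pts=np.array([at_z("scene",*q[0],.1385)[:2] for q in k],np.float32);r=cv2.minAreaRect(pts);print("rect",r)
E
python3 chk.py
```

```text
clock: 18.35
tool_pos: [0.4701, 0.1946, 0.1473]
tool_rot: [[0.674, 0.739, 0.002], [0.739, -0.674, 0.002], [0.002, -0.0, -1.0]]
wrist_force: [-0.6, 0.3, -0.2]
grip_width: 0.103
t 18.35 pos [0.4701 0.1946 0.1473] shift [-0.0005 -0.0005  0.0018] turn [-0.  -0.1  0. ] n 0.002 F [-0.6  0.3 -0.2] grip 0.103 yaw 47.6 q [ 0.34 -0.22  1.9   0.    1.46  1.08]
expected centre px [253.17078145 216.47085875]
0.94 [252. 217.  71.  33.] 1427
plane slopes deg [-0.14 -0.14] z 0.1392 mean [0.5143 0.2514 0.1392] sd 0.00167668402564593
rect ((0.5156946778297424, 0.2465711534023285), (0.15963596105575562, 0.12425769865512848), 12.112330436706543)
```

```bash

python3 -m handwheel '[[0,[0,0,0.001],[0,0,0]],[0,[0,0,0.001],[0,0,0]],[0,[0,0,0.001],[0,0,0]],[0,[0,0,0.001],[0,0,0]]]'
python3 chk.py; python3 - <<'E'
from h import *
p,d=grab_frame("top");s0=cv2.imread("pics/top0.png")
cv2.imwrite("pics/cmp.png",cv2.resize(np.hstack([s0[140:240,350:470],p[140:240,350:470,::-1]]),None,fx=3.3,fy=3.3))
s=read_state();print(np.abs(s["qvel"]).max(),s["wrist_force"])
E
```

```text
clock: 18.78
tool_pos: [0.4702, 0.1946, 0.1464]
tool_rot: [[0.674, 0.739, 0.002], [0.739, -0.674, 0.002], [0.003, 0.0, -1.0]]
wrist_force: [0.2, -1.2, -0.3]
grip_width: 0.101
expected centre px [253.17078145 216.47085875]
0.84 [252. 217.  70.  37.] 1532
plane slopes deg [-0.05 -0.12] z 0.1384 mean [0.5141 0.2518 0.1384] sd 0.0016642949100514057
rect ((0.5170232653617859, 0.2446572482585907), (0.16582509875297546, 0.13263684511184692), 13.790087699890137)
0.002034953465467537 [ 0.29892879  0.1283159  -0.10414244]
```

View pics/fin.png

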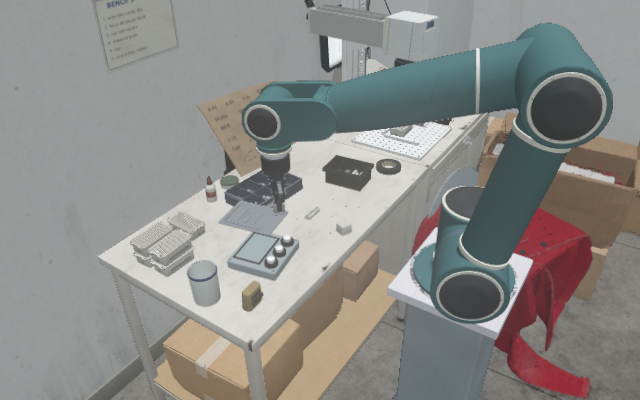

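View pics/cmp.png

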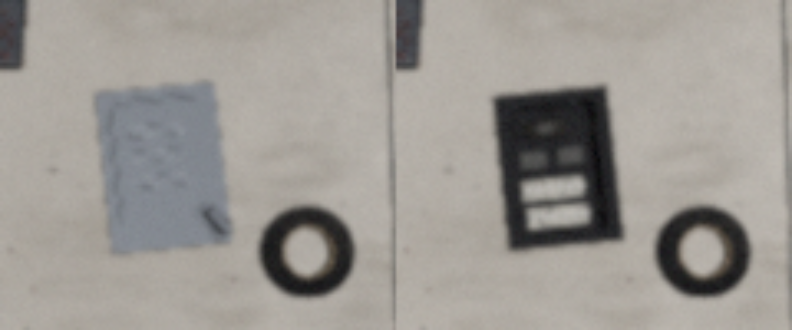

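The trays stand where they were (right half of the picture, x 495–620). The tape roll and the other small things haven't moved, and all three keys are up. Handing in.

```bash
python3 -c "from rig import hand_in; print(hand_in())"
```

```text
the job is handed in; nothing more can be done
None
```

I pressed the three keys in order, peeled the cover off the trays and handed the job in with the cover held by its lug above the reader. The clock was at about 19 s; no verdict was reported.

- **Keys:** I pressed left, right, then middle. Each one hit its stop at z ≈ 0.0486 m, with upward forces of about 34, 23 and 27 N, and I lifted clear before the next. In the last picture all three stand up. These forces were on the fingertips, but the left key's 33.6 N (about 39 N counting sideways force) came close to 40 N.
- **Peel:** I gripped the lug at 60 N and turned the cover about its far corner to 14°. That raised the lug by 41 mm, and the far corner stayed within 0.5 mm of its place by the arm's readings. I then lifted the cover straight off and levelled it. The before-and-after pictures show the trays and tape roll where they were. The other small things I checked only by eye.
- **Final pose:**
  - **Level:** the cover is level to about 0.15° and the arm is still.
  - **Height:** the underside is about 10 cm above the glass.
  - **Centring:** it is centred to about 2 mm. The two outline fits gave (0.516, 0.247) and (0.517, 0.245) against the window at (0.517, 0.246).

One check disagreed: the second outline fit came out oversized (166 x 133 mm against 156 x 116 mm). I relied on the depth fit for level and height, and on the arm's own pose for centring.

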